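# Turn a shaft end for end in its V-blocks

## Task

Turn the shaft with the brass collar end for end: lift it clear, swing it round and gently lay it back in the same two V-blocks, with its middle midway between them, so that its brass collar is now next to the red end plate. Do not strike the yellow dial gauge standing beside it, and leave the blue-collared shaft where it lies.

Things in the scene. Friction and masses are not known exactly. Their poses are not given: they have to be found in the camera images.
- shaft: Aluminium shaft, 260 mm long, 24 mm diameter, about 0.4 kg. Origin on its axis at mid-length; y runs along it to the end with the brass collar (34 mm diameter, 16 mm long, 105 mm from the origin); the other end is a dark spigot, 16 mm diameter, 20 mm long. It may be rolled about y. Grip it near the origin, between the V-blocks. It starts in the stand's V-blocks, collar away from the red plate.
- stand: Fixed grey stand. Origin on the bench under the inner face of its red end plate (60 wide, 85 high); z up, y level, from the V-blocks to the plate. Two steel V-blocks at y = -85 and -215 mm, each 24 long, 70 wide, tops 66 above the bench, V 44 wide at the top. A shaft centred in them has its middle at x = 0, y = -150, axis 62 mm above the bench. Base 90 wide, 12 thick, y from -315 to 15.
- gauge: Fixed dial gauge: black base 36 mm square, 30 mm high, steel column, round yellow dial 42 mm in diameter; top 105 mm above the bench. Origin on the bench under the middle of its base, about 110 mm to the side of the V-blocks' line (stand x = -110 mm), beside the shaft's middle within 45 mm. A shaft turned low down strikes it.
- spare_shaft: Another shaft of the same shape and size, with a blue collar instead of the brass one, lying in a similar stand whose end plate is grey. Origin at mid-length on its axis, y axis towards its collar. It is to be left alone.

How it is judged:
By the outcome, as a careful person would: the job done as asked, in the order asked, and still so for the second after the job is handed in, with the robot touching nothing.
It also fails if it takes over 48 s, if anything falls off the work surface, if the arm or the gripper's body presses on something with over 40 N, if the wrist force passes 120 N, or if a joint passes its speed limit or range.

## Robot

A 6-joint arm with a two-finger parallel gripper is mounted at the origin on the work surface. World frame = base frame: x ahead of the robot, y to its left, z up, the work surface at z = 0. Lengths are in mm, angles in degrees, forces in N, time in s.
With the tool pointing down it reaches from about 300 to 775 mm from the base axis. Payload 14.6 kg.
Tool frame: the origin (TCP) lies on the mounting face of the last link; the fingertips stand 199 mm ahead of it and the grasp point (between the pads) lies 180 mm ahead of it; y points along the fingers, z is the direction in which the jaws open and shut, and the axes are right-handed (so a half turn about y gives the same grasp; the last joint's range is limited). The gripper opens to 94 mm and grips with 3 to 60 N. Pads are 16 mm wide; open, the fingers measure 119 mm over their backs; the gripper's body (75 mm by 177 mm) begins 78 mm behind the grasp point.
Start: joints at [-75.493, 17.183, 87.147, -0, 75.671, -3.816], TCP at [172.9, -522.108, 404.646] pointing down, gripper open.
Joint ranges: [-173.82, 173.82], [-45.26, 126.66], [13.44, 144.39], [-59.66, 239.66], [0, 175.72], [-146.38, 146.38]. Speed limits (degrees/s): [127.2, 127.2, 147.25, 180, 180, 180].

## Interface

Orientations are given as a 3x3 rotation matrix whose columns are the frame's x, y, z axes.
In Python, from station import ctrl, optics, hand_in, models gives the robot as it stands.
- The arm moves only by the shell command python3 -m pendant 'ROWS' [OPENING] [FORCE]. ROWS is JSON, a list of rows, each a list of 6 numbers: the shift along the world's x, y, z in m, then the turn, a rotation vector about the world's x, y, z in rad. A call has 1 to 8 rows; each row is the pose to reach, as a shift and turn from the pose commanded when the call began; what a row does not reach only later rows make up. A row lasts 1/12 s, in which the tool goes at most 41.7 mm and 7.16 degrees, less where a joint would pass 70% of its speed; a pose out of reach is approached as far as the arm can. A call with a gripper value outside its range is refused whole. OPENING is the opening in per cent of the stroke, from 0 (shut) to 100 (fully open), set as the call begins (- or left out, the last holds). The fingers move at their own pace and stop on an object; FORCE is the grip in N (left out, the last holds). Time passes only in rows, so rows that repeat a pose let the fingers close. It gives the time, the measured TCP pose, the force and the opening at its end, in the units of the state.
- ctrl.sense(): the state, without advancing time (a new reading comes with each control period).
- optics.read_camera(name): name is "scene" or "top"; returns a dict with "color" (480x640x3 uint8, red, green, blue), "depth" (480x640 float32, mm along the optical axis (not along the pixel's ray), 0 where there is no reading), "fx", "fy", "cx", "cy" (pixels), "R" (3x3) and "t" (3): a world point X has camera coordinates R X + t. Camera axes: x right, y down, z forward; pixel columns grow to the right and rows downward; lengths in mm; the calibration is good to about 2 mm. A picture is of the moment at which its call begins.
- hand_in(): hands the job in, once; it reports no verdict.
Trained networks look in the newest picture that a camera, given by its name, has taken for a name from the list of things; names that differ only in an ending like _2 or _b are one class to them, and where a whole thing is asked for, a point or a joint stands for the part that bears it (a point fixed in the world has none). Each returns a list of dicts, best first, with "score" (0 to 1); they miss things now and then, are a little off and sometimes report something else, mostly with a low value. They report only what shows in the picture. A call takes as long as a camera call.
- models.spot_in(camera, name): "point" ([x, y, z] in mm, in world coordinates, good to about 4 mm: the middle of the surface that is visible of it).
- models.masks_of(camera, name): "pixels" (480x640 bool, what is visible of it).
- models.mark_of(camera, name): "point" ([x, y, z] in mm, in world coordinates, good to about 4 mm: a listed point, or the origin of a listed thing).
The state is a dict: "time_s": time; "joint_pos": joint angles; "qd": joint speeds; "joint_torque": joint torques, N m; "tool_pos": TCP position; "ee_rot": TCP orientation; "contact_force": force on the tool from outside, world axes, zero at the start; "torque": the same for the moment, N m; "width": finger opening in mm.
Only numpy, scipy, OpenCV 4.12 (cv2) and the standard library are available. Lean on these libraries where they do the work, as an engineer would, in place of code of your own. Each camera call takes 0.05 s, during which the arm holds its last target.

## Working session

There is one attempt and no reset: what is moved stays moved. The work goes in short steps, Python scripts to look and compute and a shell command to move; the robot and the scene stay as the last step left them, time stands still between calls to the robot, and variables do not carry over. Pictures are saved under pics/ and viewed, and the job is handed in when it is done.

```bash
ls; mkdir -p pics; cat > look.py <<'E'
import numpy as np, cv2
from station import ctrl, optics, models
def shot(cam,fn):
    d=optics.read_camera(cam); cv2.imwrite('pics/'+fn,cv2.cvtColor(d['color'],cv2.COLOR_RGB2BGR)); return d
def cloud(d):
    z=d['depth'].astype(float); v,u=np.mgrid[0:480,0:640]
    c=np.stack([(u-d['cx'])/d['fx']*z,(v-d['cy'])/d['fy']*z,z],-1)
    return (c-np.array(d['t']))@np.array(d['R'])
E
python3 - <<'E'
from look import *
s=ctrl.sense(); print({k:np.round(v,3).tolist() for k,v in s.items()})
for c in ('top','scene'):
    d=shot(c,c+'0.png'); print(c,np.round(d['R'],3).tolist(),np.round(d['t'],1).tolist(),d['fx'])
    for n in ('shaft','stand','gauge','spare_shaft'):
        for f in ('mark_of','spot_in'):
            print(c,n,f,[(np.round(r['point'],1).tolist(),round(r['score'],2)) for r in getattr(models,f)(c,n)])
print(ctrl.sense()['time_s'])
E
```

```text
pics
{'time_s': 0.0, 'joint_pos': [-75.494, 17.217, 87.177, -0.001, 75.67, -3.816], 'qd': [-0.048, -0.04, 0.068, -0.046, -0.008, -0.035], 'joint_torque': [0.002, -53.18, -35.273, 0.071, 0.024, -0.0], 'tool_pos': [172.889, -522.103, 404.097], 'ee_rot': [[-0.949, -0.0, 0.314], [-0.314, 0.001, -0.949], [-0.0, -1.0, -0.001]], 'contact_force': [-0.025, -0.143, -0.677], 'torque': [0.01, 0.034, -0.004], 'width': 94.061}
top [[0.018, -1.0, -0.002], [-0.981, -0.018, -0.191], [0.191, 0.006, -0.982]] [-63.4, 502.2, 795.4] 574.8978019161407
top shaft mark_of [([546.9, 154.6, 65.1], 0.89)]
top shaft spot_in [([549.8, 154.2, 74.3], 0.63)]
top stand mark_of [([406.3, 172.3, -1.0], 0.56)]
top stand spot_in [([537.0, 143.8, 11.1], 0.93)]
top gauge mark_of [([554.3, 45.0, -4.5], 0.81)]
top gauge spot_in [([548.1, 43.4, 26.3], 0.71)]
top spare_shaft mark_of [([555.1, -165.7, 64.4], 0.6)]
top spare_shaft spot_in [([539.3, -166.8, 72.1], 0.91)]
scene [[0.294, 0.956, -0.014], [0.662, -0.214, -0.718], [-0.689, 0.202, -0.696]] [-85.8, -302.6, 1338.8] 615.0681149808174
scene shaft mark_of [([547.2, 150.9, 59.2], 0.71)]
scene shaft spot_in [([584.9, 144.0, 69.6], 0.69)]
scene stand mark_of [([406.4, 175.2, -0.2], 0.74)]
scene stand spot_in []
scene gauge mark_of [([555.0, 47.5, -3.9], 0.85)]
scene gauge spot_in [([557.8, 38.7, 29.4], 0.93)]
scene spare_shaft mark_of [([552.1, -171.4, 62.6], 0.96)]
scene spare_shaft spot_in [([572.4, -173.5, 74.7], 0.78)]
0.9
```

View pics/top0.png

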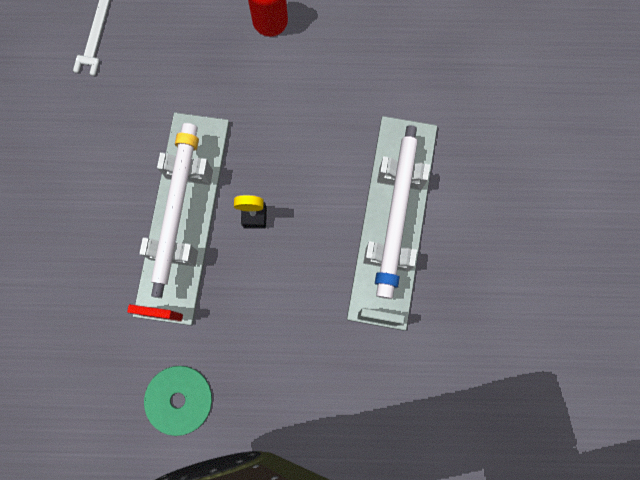

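View pics/scene0.png

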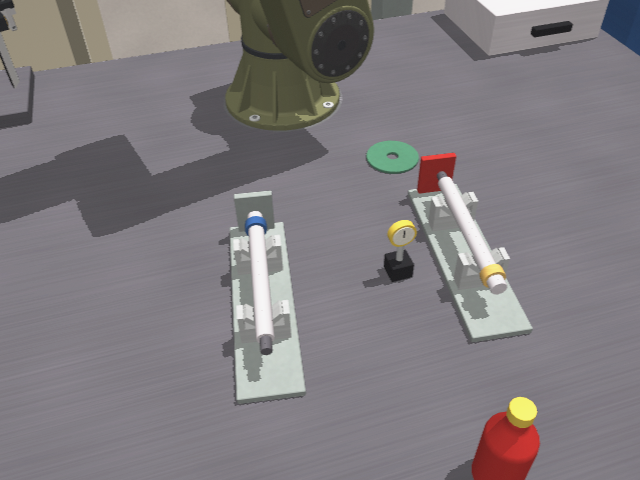

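The top view shows the brass collar at (187,139), the spigot at (157,290), the red plate at (155,312) and the gauge dial at (249,203). Next I'll measure the axes from depth.

```bash
cat > meas.py <<'E'
from look import *
def shaftfit(cam,name='shaft'):
    d=optics.read_camera(cam); P=cloud(d); r=models.masks_of(cam,name)
    if not r: return None
    m=cv2.erode(r[0]['pixels'].astype(np.uint8),np.ones((2,2)))>0
    m&=d['depth']>0
    return P[m],d,r[0]['score'],r[0]['pixels']
def cylfit(p,r=12.0):
    # axis fit: points at distance r from line
    from scipy.optimize import least_squares
    c0=p.mean(0); u=np.linalg.svd(p-c0)[2][0]; u=u*np.sign(u[0])
    def par(q):
        a=np.array([1,q[2],q[3]]); a/=np.linalg.norm(a)
        return np.array([c0[0],q[0],q[1]]),a
    def res(q):
        o,a=par(q); w=p-o; return np.linalg.norm(w-np.outer(w@a,a),axis=1)-r
    s=least_squares(res,[c0[1],c0[2]-8,u[1]/u[0],u[2]/u[0]],loss='soft_l1',f_scale=1.5)
    o,a=par(s.x); return o,a,res(s.x)
E
python3 - <<'E'
from meas import *
for cam in ('top','scene'):
  for n in ('shaft','spare_shaft'):
    q=shaftfit(cam,n)
    if q is None: print(cam,n,'none');continue
    p,d,sc,m=q
    c0=np.median(p,0);u=np.linalg.svd(p-c0)[2][0]
    o,a,r=cylfit(p); t=(p-o)@a
    g=np.abs(r)<4
    o,a,r=cylfit(p[g])
    t=(p-o)@a; ok=np.abs(r if len(r)==len(p) else 0)<9
    lo,hi=np.percentile(t,[0.3,99.7]); mid=o+a*(lo+hi)/2
    print(cam,n,round(sc,2),len(p),'axis',np.round(a,4),'yaw',round(np.degrees(np.arctan2(a[1],a[0])),2),'mid',np.round(mid,1),'len',round(hi-lo,1),'rms',round(r.std(),2))
  d=optics.read_camera(cam);P=cloud(d)
  col=d['color'].astype(int)
  red=(col[...,0]>130)&(col[...,1]<60)&(col[...,2]<60)&(d['depth']>0)&(P[...,0]<480)&(P[...,1]>80)
  rp=P[red]; print('red',len(rp),np.round(np.percentile(rp,[1,50,99],axis=0),1).tolist())
  top=rp[rp[:,2]>80] if cam=='top' else rp[rp[:,2]<82]
  if len(top)>10:
    c=top.mean(0); uu=np.linalg.svd(top[:,:2]-c[:2])[2]
    print('plate c',np.round(c,1),'dir',np.round(uu[0],3),'norm yaw',np.degrees(np.arctan2(uu[1][1],uu[1][0])))
  # base
  st=models.masks_of(cam,'stand')
  for s in st[:2]:
    mm=s['pixels']&(d['depth']>0); b=P[mm]; b=b[(b[:,2]>8)&(b[:,2]<16)]
    if len(b)<50: continue
    rect=cv2.minAreaRect(b[:,:2].astype(np.float32)); print('base',round(s['score'],2),rect)
    v=P[mm]; v=v[(v[:,2]>58)&(v[:,2]<68.5)&(v[:,0]>430)]; print('vtops',len(v))
print(ctrl.sense()['time_s'])
E
```

```text
top shaft 0.93 2575 axis [ 0.9921 -0.1249  0.0071] yaw -7.18 mid [548.7 156.   62.2] len 255.1 rms 1.55
top spare_shaft 0.87 2605 axis [ 0.987  -0.1607 -0.0046] yaw -9.25 mid [ 552.6 -171.9   62.2] len 257.1 rms 1.51
red 353 [[390.7, 145.2, 81.9], [398.5, 172.7, 85.2], [406.3, 202.7, 87.9]]
plate c [398.4 173.4  85.2] dir [-0.12  -0.993] norm yaw -6.906426793284655
scene shaft 0.83 2027 axis [ 0.992  -0.1258  0.0067] yaw -7.23 mid [555.1 154.9  62. ] len 252.3 rms 1.5
scene spare_shaft 0.7 2386 axis [ 0.9866 -0.1627 -0.0085] yaw -9.37 mid [ 556.6 -172.9   62. ] len 258.4 rms 1.47
red 24 [[395.8, 143.3, 81.9], [404.0, 169.4, 83.8], [410.5, 193.6, 86.2]]
base 0.58 ((556.194580078125, 154.2752685546875), (91.66595458984375, 330.9095153808594), 82.95307159423828)
vtops 784
1.5
```

```bash
python3 - <<'E'
from meas import *
yaw=np.radians(-7.1); a=np.array([np.cos(yaw),np.sin(yaw)]); n=np.array([-a[1],a[0]])
O=np.array([552.,154.5])
for cam in ('top','scene'):
  d=optics.read_camera(cam);P=cloud(d);col=d['color'].astype(int);ok=d['depth']>0
  w=P[...,:2]-O; t=w@a; l=w@n; z=P[...,2]
  near=ok&(np.abs(l)<60)&(np.abs(t)<190)
  for lo,hi in((-100,-30),(30,100)):
    m=near&(np.abs(l)>15)&(np.abs(l)<40)&(t>lo)&(t<hi)&(z>60)&(z<69)
    for s in(-1,1):
      k=m&(s*l>0)
      if k.sum()>8: print(cam,'V',lo,s,k.sum(),'t',np.round(np.percentile(t[k],[3,50,97]),1),'l',np.round(np.percentile(l[k],[2,98]),1),'z',round(np.median(z[k]),1))
  b=near&(z>9)&(z<15); 
  for nm,k in(('base',b),('redtop',near&(col[...,0]>130)&(col[...,1]<60)&(col[...,2]<60)&(z>(80 if cam=='top' else 0)))):
    print(cam,nm,k.sum(),'t',np.round(np.percentile(t[k],[.5,99.5]),1),'l',np.round(np.percentile(l[k],[.5,99.5]),1))
  br=near&(col[...,0]>150)&(col[...,2]<90)&(col[...,1]>90)
  print(cam,'brass',br.sum(),'t',np.round(np.percentile(t[br],[2,50,98]),1),'l',np.round(np.median(l[br]),1))
  sh=near&(z>50)&(np.abs(l)<12)&(z<78); print(cam,'shaft t',np.round(np.percentile(t[sh&(t>-135)],[.3,99.7]),1), np.unique(np.round(t[sh&(z>60)]/4)*4)[:10])
  mid=near&(z>70)&(np.abs(t)<45)&(np.abs(l)<14); print('shaft crest l',round(np.median(l[mid&(z>73)]),1),'z',round(np.percentile(z[mid],95),1))
  gy=ok&(np.hypot(P[...,0]-552,P[...,1]-45)<50)&(z>20); print('gauge',np.round(np.percentile(P[gy],[2,50,98],axis=0),1).tolist())
  bt=ok&(P[...,0]>690)&(np.abs(P[...,1]-50)<150)&(z>30); 
  if bt.sum(): print('bottle',np.round(np.percentile(P[bt],[2,98],axis=0),1).tolist())
E
```

```text
top V -100 -1 218 t [-75.6 -63.9 -52.4] l [-34.3 -15.5] z 65.7
top V -100 1 248 t [-75.6 -64.1 -52.5] l [15.7 35.4] z 65.4
top V 30 -1 212 t [54.2 65.7 88.8] l [-34.4 -15.2] z 65.7
top V 30 1 236 t [54.3 65.  77.8] l [16.1 35.9] z 65.4
top base 6797 t [-162.8  164.1] l [-44.3  45.2]
top redtop 351 t [-160.5 -149.1] l [-28.7  29.9]
top brass 199 t [ 94.4 101.4 108.6] l -2.2
top shaft t [-132.4  125.7] [-160. -132. -128. -124. -120. -116. -112. -108. -104. -100.]
shaft crest l 0.1 z 75.6
gauge [[535.8, 24.7, 24.4], [548.3, 41.6, 69.7], [562.8, 61.3, 106.1]]
bottle [[861.3, 2.4, 31.9], [884.3, 56.9, 97.0]]
scene V -100 -1 140 t [-73.1 -59.2 -49.4] l [-34.9 -16.2] z 65.6
scene V -100 1 159 t [-74.1 -59.7 -49.6] l [15.9 35.1] z 64.9
scene V 30 -1 189 t [56.6 69.7 87.2] l [-34.6 -15.6] z 65.3
scene V 30 1 207 t [56.1 69.8 80.3] l [15.8 35.3] z 65.1
scene base 4942 t [-155.6  168.2] l [-44.7  44.8]
scene redtop 25 t [-155.1 -146.2] l [-30.   21.5]
scene brass 89 t [ 96.8 110.6 112.6] l -12.2
scene shaft t [-131.1  129.8] [-152. -148. -144. -132. -128. -124. -120. -116. -112. -108.]
shaft crest l -0.1 z 75.2
gauge [[541.5, 23.3, 21.7], [560.8, 40.5, 68.9], [573.4, 60.3, 105.1]]
bottle [[874.8, 0.9, 39.4], [922.7, 47.8, 151.2]]
```

```bash
python3 -m pendant '[[0.016,0.028,0,0,0,-0.019],[0.031,0.056,0,0,0,-0.037],[0.047,0.085,0,0,0,-0.056],[0.063,0.113,0,0,0,-0.074],[0.079,0.141,0,0,0,-0.093],[0.094,0.169,0,0,0,-0.111],[0.110,0.197,0,0,0,-0.13],[0.126,0.226,0,0,0,-0.148]]' 100 40
```

```text
time_s: 2.27
tool_pos: [299.3, -294.7, 404.8]
ee_rot: [[-0.986, 0.0, 0.17], [-0.17, -0.0, -0.986], [-0.0, -1.0, 0.0]]
contact_force: [0.9, 1.0, 0.4]
width: 94.0
```

```bash
python3 -m pendant '[[0.016,0.028,0,0,0,-0.019],[0.031,0.056,0,0,0,-0.037],[0.047,0.085,0,0,0,-0.056],[0.063,0.113,0,0,0,-0.074],[0.079,0.141,0,0,0,-0.093],[0.094,0.169,0,0,0,-0.111],[0.110,0.197,0,0,0,-0.13],[0.126,0.226,0,0,0,-0.148]]'
```

```text
time_s: 2.93
tool_pos: [425.3, -68.6, 404.9]
ee_rot: [[-1.0, 0.001, 0.023], [-0.023, -0.0, -1.0], [-0.001, -1.0, 0.0]]
contact_force: [0.5, -0.6, 0.5]
width: 94.1
```

```bash
python3 -m pendant '[[0.016,0.028,0,0,0,-0.019],[0.031,0.056,0,0,0,-0.037],[0.047,0.085,0,0,0,-0.056],[0.063,0.113,-0.01,0,0,-0.074],[0.079,0.141,-0.025,0,0,-0.093],[0.094,0.169,-0.04,0,0,-0.111],[0.110,0.197,-0.055,0,0,-0.13],[0.125,0.225,-0.065,0,0,-0.149]]'; python3 - <<'E'
from look import *
s=ctrl.sense();print(s['tool_pos'],s['joint_pos'],np.degrees(np.arctan2(s['ee_rot'][1][2],s['ee_rot'][0][2])))
E
```

```text
time_s: 3.6
tool_pos: [550.3, 156.4, 338.1]
ee_rot: [[-0.992, -0.001, -0.126], [0.126, -0.0, -0.992], [0.001, -1.0, 0.0]]
contact_force: [-0.1, -0.3, -0.0]
width: 93.8
[550.33244393 156.4475595  338.07893611] [ 1.22017334e+01  2.34822013e+01  8.78312564e+01 -1.57871549e-03
  6.87588673e+01  1.09422638e+02] -97.22031656594706
```

```bash
python3 -m pendant '[[0,0,-0.015,0,0,0],[0,0,-0.035,0,0,0],[0,0,-0.055,0,0,0],[0,0,-0.07,0,0,0],[0,0,-0.08,0,0,0],[0,0,-0.088,0,0,0],[0,0,-0.094,0,0,0],[0,0,-0.097,0,0,0]]'
```

```text
time_s: 4.27
tool_pos: [550.0, 154.8, 242.3]
ee_rot: [[-0.992, -0.0, -0.125], [0.125, -0.0, -0.992], [0.0, -1.0, 0.0]]
contact_force: [0.3, 0.2, 0.6]
width: 94.3
```

```bash
python3 - <<'E'
from look import *
s=ctrl.sense();print(s['tool_pos'],s['contact_force'])
shot('scene','s1.png');shot('top','t1.png')
s=ctrl.sense();print(s['tool_pos'],s['contact_force'])
E
```

```text
[549.9653291  154.84031418 242.32863696] [0.30038721 0.23897741 0.63011835]
[549.97397113 154.86559013 242.70259615] [0.45722849 0.41914605 0.132048  ]
```

View pics/s1.png

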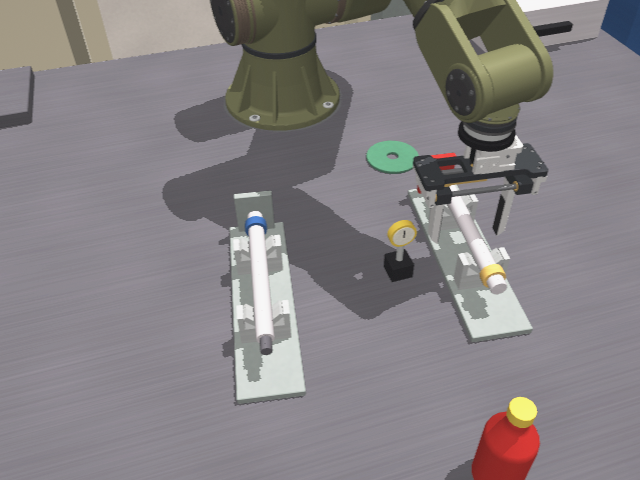

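View pics/t1.png

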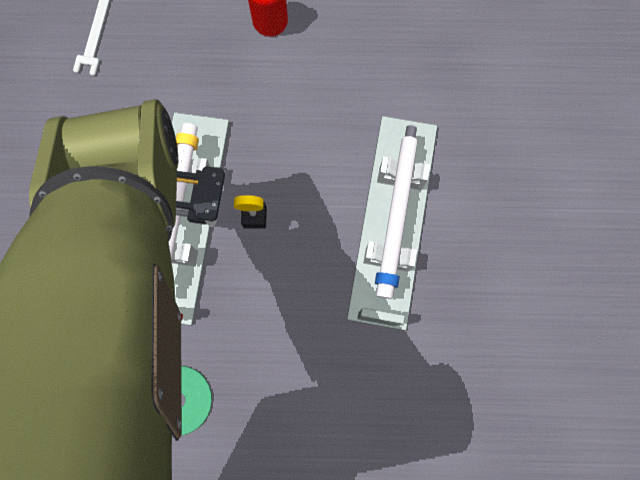

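The scene view shows the fingers at about (437,222) and (502,215), straddling the shaft between the V-blocks and clear of the gauge at (402,235). I'll close the gripper.

```bash
python3 -m pendant '[[0,0,0,0,0,0],[0,0,0,0,0,0],[0,0,0,0,0,0],[0,0,0,0,0,0],[0,0,0,0,0,0],[0,0,0,0,0,0],[0,0,0,0,0,0],[0,0,0,0,0,0]]' 0 40
```

```text
time_s: 5.03
tool_pos: [549.9, 154.9, 242.7]
ee_rot: [[-0.992, 0.0, -0.125], [0.125, 0.0, -0.992], [-0.0, -1.0, -0.0]]
contact_force: [0.3, -0.0, -0.0]
width: 43.8
```

```bash
python3 -m pendant '[[0,0,0,0,0,0],[0,0,0,0,0,0],[0,0,0,0,0,0],[0,0,0,0,0,0],[0,0,0,0,0,0],[0,0,0,0,0,0]]' 0 40
```

```text
time_s: 5.53
tool_pos: [549.9, 155.2, 242.7]
ee_rot: [[-0.992, 0.0, -0.125], [0.125, 0.001, -0.992], [-0.0, -1.0, -0.001]]
contact_force: [-0.3, 5.0, -0.1]
width: 23.2
```

```bash
python3 -m pendant '[[0,0,0,0,0,0],[0,0,0.005,0,0,0],[0,0,0.015,0,0,0],[0,0,0.03,0,0,0],[0,0,0.05,0,0,0],[0,0,0.07,0,0,0],[0,0,0.09,0,0,0],[0,0,0.105,0,0,0]]'
```

```text
time_s: 6.2
tool_pos: [549.8, 154.6, 349.9]
ee_rot: [[-0.992, 0.001, -0.125], [0.125, -0.0, -0.992], [-0.001, -1.0, 0.0]]
contact_force: [0.3, 0.8, -3.7]
width: 22.9
```

```bash
python3 -m pendant '[[0,0,0.01,0,0,0],[0,0,0.015,0,0,0],[0,0,0.015,0,0,0]]'; python3 - <<'E'
from look import *
shot('scene','s2.png')
print(ctrl.sense())
E
```

```text
time_s: 6.45
tool_pos: [549.9, 154.8, 363.5]
ee_rot: [[-0.992, 0.001, -0.125], [0.125, 0.0, -0.992], [-0.001, -1.0, -0.0]]
contact_force: [1.0, -0.0, -4.5]
width: 22.4
{'time_s': 6.5, 'joint_pos': array([ 1.20504294e+01,  2.19555295e+01,  8.65369392e+01, -6.38075717e-03,
        7.15238788e+01,  1.09231800e+02]), 'qd': array([ 0.01792189,  1.10723665,  0.92413431,  0.10417971, -0.48571579,
       -0.17734917]), 'joint_torque': array([-6.03920227e-03, -6.13187671e+01, -3.74672377e+01, -3.79726198e-02,
        2.95329618e-02,  5.82412736e-05]), 'tool_pos': array([549.80328872, 154.78713524, 362.4734203 ]), 'ee_rot': array([[-9.92159784e-01, -2.56977581e-04, -1.24975585e-01],
       [ 1.24975629e-01, -1.62863680e-04, -9.92159798e-01],
       [ 2.34608841e-04, -9.99999954e-01,  1.93702728e-04]]), 'contact_force': array([-0.34621634,  0.86726752, -5.10304425]), 'torque': array([0.0495841 , 0.07261094, 0.01341179]), 'width': 23.182950693915878}
```

View pics/s2.png

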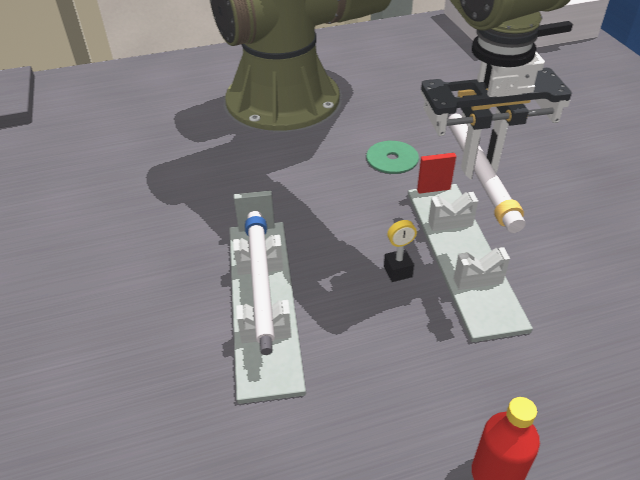

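The shaft is held level about 120 mm up, with the collar at (509,212) and well above the plate and gauge. I'll swing it half a turn counter-clockwise, which takes joint 6 from +109° to -71°.

```bash
python3 -m pendant '[[0,0,0,0,0,0.03],[0,0,0,0,0,0.1],[0,0,0,0,0,0.2],[0,0,0,0,0,0.3],[0,0,0,0,0,0.4],[0,0,0,0,0,0.5],[0,0,0,0,0,0.6],[0,0,0,0,0,0.7]]'
```

```text
time_s: 7.17
tool_pos: [549.8, 154.8, 361.2]
ee_rot: [[-0.837, -0.002, 0.548], [-0.548, -0.001, -0.837], [0.002, -1.0, -0.001]]
contact_force: [-0.6, 0.5, -5.0]
width: 23.3
```

```bash
python3 -m pendant '[[0,0,0,0,0,0.1],[0,0,0,0,0,0.2],[0,0,0,0,0,0.3],[0,0,0,0,0,0.4],[0,0,0,0,0,0.5],[0,0,0,0,0,0.6],[0,0,0,0,0,0.7],[0,0,0,0,0,0.8]]'
```

```text
time_s: 7.83
tool_pos: [549.8, 154.8, 361.2]
ee_rot: [[-0.19, -0.002, 0.982], [-0.982, -0.001, -0.19], [0.001, -1.0, -0.002]]
contact_force: [0.3, 0.3, -3.5]
width: 23.4
```

```bash
python3 -m pendant '[[0,0,0,0,0,0.1],[0,0,0,0,0,0.2],[0,0,0,0,0,0.3],[0,0,0,0,0,0.4],[0,0,0,0,0,0.5],[0,0,0,0,0,0.6],[0,0,0,0,0,0.7],[0,0,0,0,0,0.8]]'
```

```text
time_s: 8.5
tool_pos: [549.8, 154.8, 361.3]
ee_rot: [[0.572, -0.002, 0.82], [-0.82, -0.001, 0.572], [-0.001, -1.0, -0.002]]
contact_force: [0.0, 0.0, -4.8]
width: 22.9
```

```bash
python3 -m pendant '[[0,0,0,0,0,0.1],[0,0,0,0,0,0.2],[0,0,0,0,0,0.3],[0,0,0,0,0,0.4],[0,0,0,0,0,0.5],[0,0,0,0,0,0.6],[0,0,0,0,0,0.7],[0,0,0,0,0,0.79]]'
```

```text
time_s: 9.17
tool_pos: [549.8, 154.8, 361.3]
ee_rot: [[0.985, -0.002, 0.171], [-0.171, -0.001, 0.985], [-0.002, -1.0, -0.001]]
contact_force: [0.3, -0.7, -3.8]
width: 23.2
```

```bash
python3 -m pendant '[[0,0,0,0,0,0.04],[0,0,0,0,0,0.0516],[0,0,0,0,0,0.0516],[0,0,0,0,0,0.0516]]'; python3 - <<'E'
from look import *
shot('scene','s3.png');shot('top','t3.png')
s=ctrl.sense();print(s['joint_pos'].round(1),s['tool_pos'].round(1),np.degrees(np.arctan2(s['ee_rot'][1][2],s['ee_rot'][0][2])))
E
```

```text
time_s: 9.5
tool_pos: [549.9, 154.9, 362.0]
ee_rot: [[0.992, -0.001, 0.126], [-0.126, -0.0, 0.992], [-0.001, -1.0, -0.0]]
contact_force: [-0.1, -0.6, -4.7]
width: 23.3
[ 12.1  22.   86.5  -0.   71.5 -70.7] [549.9 154.9 362.3] 82.76396963764972
```

View pics/s3.png

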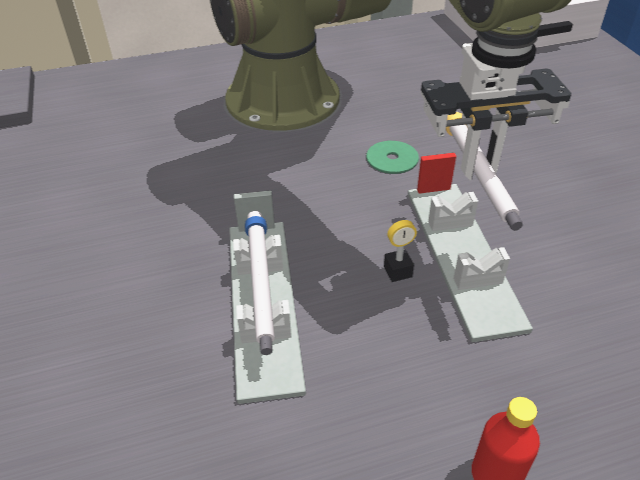

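View pics/t3.png

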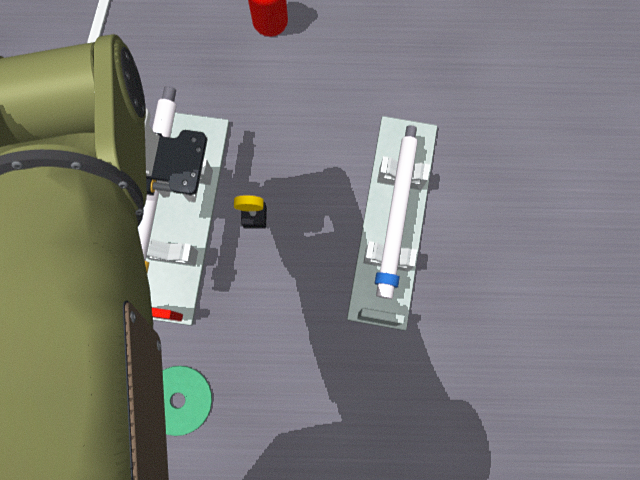

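The shaft now has its dark spigot away from the plate, at scene (514,218) and top (169,93). The collar is towards the plate. Before lowering, I'll measure the along-axis offset.

```bash
python3 - <<'E'
from meas import *
yaw=np.radians(-7.1); a=np.array([np.cos(yaw),np.sin(yaw)]); n=np.array([-a[1],a[0]])
O=np.array([552.,154.5])
for cam in ('top','scene'):
  d=optics.read_camera(cam);P=cloud(d);col=d['color'].astype(int);ok=d['depth']>0
  w=P[...,:2]-O; t=w@a; l=w@n; z=P[...,2]
  k=ok&(np.abs(l)<14)&(z>168)&(z<200)&(t>30 if cam=='top' else t>20)&(t<150)
  dark=k&(col.max(-1)<120)
  print(cam,k.sum(),'t',np.round(np.percentile(t[k],[1,50,98,99.5]),1),'spigot',dark.sum(),np.round(np.percentile(t[dark],[3,50,97]),1),np.round(np.median(z[dark]),1))
  lt=k&(col.min(-1)>140)&(t<105)
  if lt.sum()>100:
    o,A,r=cylfit(P[lt]);print('fit',np.round(o,1),np.round(A,4),'yaw',np.degrees(np.arctan2(A[1],A[0])).round(2), 'l',((o[:2]-O)@n).round(2),r.std().round(2))
  br=ok&(np.abs(l)<22)&(z>165)&(t<-60)&(col[...,0]>150)&(col[...,2]<90)&(col[...,1]>90)
  if br.sum()>4: print('brass',br.sum(),np.round(np.percentile(t[br],[2,50,98]),1))
E
```

```text
top 821 t [ 62.3  90.8 126.4 127.7] spigot 68 [111.6 119.5 127.5] 187.8
fit [634.5 144.5 182.8] [ 0.9912 -0.1306  0.0198] yaw -7.51 l 0.3 1.05
brass 14 [-105.7 -101.8  -99.4]
scene 1220 t [ 21.7  81.7 129.8 130.4] spigot 148 [109.  127.9 130.6] 185.0
fit [615.4 146.8 182.4] [ 0.9923 -0.1228  0.0134] yaw -7.06 l 0.21 0.86
brass 22 [-99.1 -97.4 -94.2]
```

```bash
python3 -m pendant '[[0.002,0,-0.005,0,0,0],[0.0032,-0.0004,-0.02,0,0,0],[0.0032,-0.0004,-0.04,0,0,0],[0.0032,-0.0004,-0.06,0,0,0],[0.0032,-0.0004,-0.077,0,0,0],[0.0032,-0.0004,-0.09,0,0,0],[0.0032,-0.0004,-0.1,0,0,0],[0.0032,-0.0004,-0.104,0,0,0]]'
```

```text
time_s: 10.37
tool_pos: [553.0, 154.4, 257.0]
ee_rot: [[0.992, -0.002, 0.125], [-0.125, -0.0, 0.992], [-0.002, -1.0, -0.001]]
contact_force: [-0.3, 0.6, -5.0]
width: 22.9
```

```bash
python3 -m pendant '[[0,0,0,0,0,0],[0,0,-0.002,0,0,0],[0,0,-0.004,0,0,0],[0,0,-0.006,0,0,0],[0,0,-0.008,0,0,0],[0,0,-0.01,0,0,0],[0,0,-0.012,0,0,0],[0,0,-0.012,0,0,0]]'; python3 - <<'E'
from look import *
shot('scene','s4.png'); d=optics.read_camera('scene')
print(ctrl.sense()['contact_force'],ctrl.sense()['tool_pos'])
E
```

```text
time_s: 11.03
tool_pos: [553.0, 154.5, 246.2]
ee_rot: [[0.992, -0.001, 0.125], [-0.125, -0.0, 0.992], [-0.001, -1.0, -0.0]]
contact_force: [0.4, 0.2, -4.2]
width: 23.2
[-0.10035299  0.49077205 -4.89861187] [553.10146983 154.50097703 246.59630205]
```

View pics/s4.png

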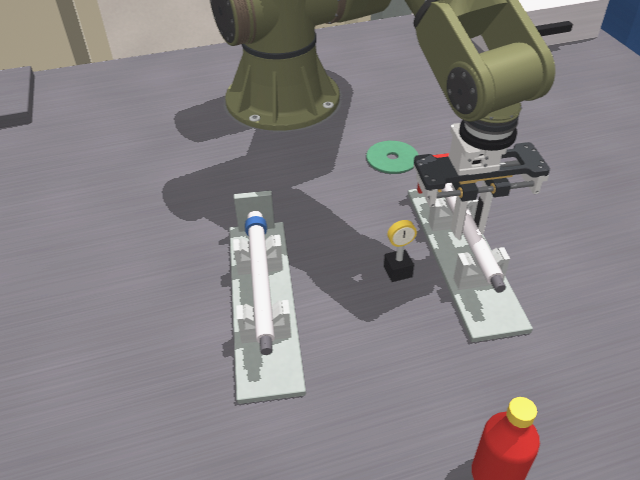

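The shaft hovers about 4 mm above its seat, with the spigot end at (500,284), lined up with the Vs. I'll check the end position against the stand in the same camera.

```bash
python3 - <<'E'
from meas import *
yaw=np.radians(-7.1); a=np.array([np.cos(yaw),np.sin(yaw)]); n=np.array([-a[1],a[0]])
O=np.array([552.,154.5])
for cam in ('top','scene'):
  d=optics.read_camera(cam);P=cloud(d);col=d['color'].astype(int);ok=d['depth']>0
  w=P[...,:2]-O; t=w@a; l=w@n; z=P[...,2]
  k=ok&(np.abs(l)<13)&(z>56)&(z<82)&(t>90)&(t<150)
  print(cam,k.sum(),np.round(np.percentile(t[k],[50,98,99.7]),1) if k.sum() else '')
  lt=ok&(np.abs(l)<14)&(z>66)&(z<84)&(t>20)&(t<105)&(col.min(-1)>140)
  if lt.sum()>100:
    o,A,r=cylfit(P[lt]);print('fit',np.round(o,1),np.round(A,4),'l',((o[:2]-O)@n).round(2))
  m=ok&(np.abs(l)>15)&(np.abs(l)<40)&(t>30)&(t<88)&(z>60)&(z<67); print('V2',m.sum(),np.round(np.percentile(t[m],[3,50,97]),1))
E
```

```text
top 350 [106.9 130.5 131.8]
fit [635.5 144.6  66.9] [ 0.9916 -0.1292 -0.0046] l 0.48
V2 76 [61.4 70.2 77.9]
scene 467 [112.4 133.5 134.7]
fit [614.7 147.   66.6] [ 0.9922 -0.1243  0.0131] l 0.3
V2 333 [55.7 70.4 80.6]
```

```bash
python3 -m pendant '[[-0.0005,0,-0.0005,0,0,0],[-0.001,0,-0.001,0,0,0],[-0.001,0,-0.0015,0,0,0],[-0.001,0,-0.002,0,0,0],[-0.001,0,-0.0025,0,0,0],[-0.001,0,-0.003,0,0,0],[-0.001,0,-0.0035,0,0,0],[-0.001,0,-0.0035,0,0,0]]'
```

```text
time_s: 11.9
tool_pos: [552.1, 154.6, 243.3]
ee_rot: [[0.992, 0.0, 0.125], [-0.125, 0.0, 0.992], [0.0, -1.0, 0.0]]
contact_force: [0.4, 0.9, -3.3]
width: 23.5
```

```bash
python3 -m pendant '[[0,0,-0.0003,0,0,0],[0,0,-0.0005,0,0,0],[0,0,-0.0008,0,0,0],[0,0,-0.001,0,0,0],[0,0,-0.001,0,0,0]]'
```

```text
time_s: 12.32
tool_pos: [552.2, 154.8, 242.8]
ee_rot: [[0.992, 0.001, 0.125], [-0.125, 0.001, 0.992], [0.001, -1.0, 0.001]]
contact_force: [-1.4, 4.4, 4.5]
width: 23.0
```

The shaft is seated, since the load has reversed to +4.5 N. I'll ease the grip and then open.

```bash
python3 -m pendant '[[0,0,0,0,0,0],[0,0,0,0,0,0],[0,0,0,0,0,0]]' 0 3 && python3 -m pendant '[[0,0,0,0,0,0],[0,0,0,0,0,0],[0,0,0,0,0,0],[0,0,0,0,0,0],[0,0,0,0,0,0],[0,0,0,0,0,0],[0,0,0,0,0,0],[0,0,0,0,0,0]]' 90 40 && python3 -m pendant '[[0,0,0,0,0,0],[0,0,0,0,0,0],[0,0,0,0,0,0],[0,0,0,0,0,0],[0,0,0,0,0,0],[0,0,0,0,0,0]]'
```

```text
time_s: 12.57
tool_pos: [552.3, 154.8, 242.7]
ee_rot: [[0.992, 0.001, 0.125], [-0.125, 0.001, 0.992], [0.001, -1.0, 0.001]]
contact_force: [-0.2, 4.9, 3.8]
width: 24.1
time_s: 13.23
tool_pos: [552.1, 154.5, 242.1]
ee_rot: [[0.992, 0.0, 0.125], [-0.125, -0.0, 0.992], [0.0, -1.0, -0.0]]
contact_force: [-0.1, 0.0, 1.1]
width: 73.7
time_s: 13.73
tool_pos: [552.1, 154.5, 242.1]
ee_rot: [[0.992, -0.0, 0.125], [-0.125, -0.0, 0.992], [-0.0, -1.0, -0.0]]
contact_force: [0.2, -0.0, 0.2]
width: 84.8
```

Next I'll raise straight up, then back away toward the start side to clear the top camera.

```bash
python3 -m pendant '[[0,0,0.005,0,0,0],[0,0,0.02,0,0,0],[0,0,0.045,0,0,0],[0,0,0.075,0,0,0],[0,0,0.105,0,0,0],[0,0,0.13,0,0,0],[0,0,0.15,0,0,0],[0,0,0.16,0,0,0]]' && python3 -m pendant '[[-0.01,-0.02,0,0,0,0],[-0.025,-0.05,0,0,0,0],[-0.04,-0.08,0,0,0,0],[-0.055,-0.11,0,0,0,0],[-0.07,-0.14,0,0,0,0],[-0.085,-0.17,0,0,0,0],[-0.1,-0.2,0,0,0,0],[-0.115,-0.23,0,0,0,0]]' && python3 -m pendant '[[-0.015,-0.03,0,0,0,0],[-0.03,-0.06,0,0,0,0],[-0.045,-0.09,0,0,0,0],[-0.06,-0.12,0,0,0,0],[-0.075,-0.15,0,0,0,0],[-0.09,-0.18,0,0,0,0],[-0.105,-0.205,0,0,0,0],[-0.11,-0.22,0,0,0,0]]' | head -2
python3 - <<'E'
from meas import *
yaw=np.radians(-7.1); a=np.array([np.cos(yaw),np.sin(yaw)]); n=np.array([-a[1],a[0]])
O=np.array([552.,154.5])
for cam in ('top','scene'):
  d=shot(cam,cam+'5.png');P=cloud(d);col=d['color'].astype(int);ok=d['depth']>0
  w=P[...,:2]-O; t=w@a; l=w@n; z=P[...,2]
  near=ok&(np.abs(l)<60)&(np.abs(t)<190)
  for lo,hi in((-100,-30),(30,88)):
    m=near&(np.abs(l)>18)&(np.abs(l)<40)&(t>lo)&(t<hi)&(z>60)&(z<69)
    if m.sum()>8: print(cam,'V',m.sum(),np.round(np.percentile(t[m],[3,50,97]),1))
  sh=near&(z>50)&(np.abs(l)<12)&(z<82)&(t>-140); print(cam,'shaft t',np.round(np.percentile(t[sh],[.3,99.7]),1))
  br=near&(col[...,0]>150)&(col[...,2]<90)&(col[...,1]>90); print('brass',br.sum(),np.round(np.percentile(t[br],[2,50,98]),1))
  lt=near&(np.abs(l)<14)&(z>66)&(z<84)&(np.abs(t)<85)
  o,A,r=cylfit(P[lt]);print('fit',np.round(o,1),np.round(A,4),'l',((o[:2]-O)@n).round(2))
  print([(n_,np.round(r_['point'],1).tolist()) for n_ in('shaft','gauge','spare_shaft') for r_ in models.mark_of(cam,n_)[:1]])
  q=shaftfit(cam,'spare_shaft')
  if q: o,A,r=cylfit(q[0]);print('spare yaw',np.degrees(np.arctan2(A[1],A[0])).round(2),np.round(o,1))
print(ctrl.sense()['time_s'],ctrl.sense()['tool_pos'])
E
```

```text
time_s: 14.4
tool_pos: [552.0, 154.5, 405.4]
ee_rot: [[0.992, 0.004, 0.125], [-0.125, 0.001, 0.992], [0.004, -1.0, 0.001]]
contact_force: [-0.6, 0.8, 0.6]
width: 84.9
time_s: 15.07
tool_pos: [436.0, -76.7, 401.8]
ee_rot: [[0.992, -0.001, 0.125], [-0.125, 0.0, 0.992], [-0.001, -1.0, 0.0]]
contact_force: [0.5, -0.0, -0.1]
width: 84.9
time_s: 15.73
tool_pos: [325.4, -297.4, 401.8]
top V 405 [-75.6 -63.9 -52.3]
top V 398 [54.2 65.4 77.6]
top shaft t [-129.   129.2]
brass 219 [-110.8 -103.9  -97.2]
fit [550.5 155.5  62.1] [ 9.924e-01 -1.229e-01 -1.000e-04] l 0.83
[('shaft', [554.2, 156.7, 64.9]), ('gauge', [406.1, 175.4, -0.3]), ('spare_shaft', [554.6, -168.9, 63.4])]
spare yaw -9.31 [ 540.6 -170.1   62.3]
scene V 278 [-74.6 -59.1 -48.9]
scene V 365 [56.5 69.8 80.6]
scene shaft t [-125.6  133. ]
brass 68 [-118.2  -95.5  -92.8]
fit [557.2 154.5  61.9] [ 9.926e-01 -1.217e-01 -4.000e-04] l 0.64
[('shaft', [551.4, 148.0, 60.9]), ('gauge', [556.4, 42.0, -0.9]), ('spare_shaft', [553.9, -169.8, 63.2])]
spare yaw -9.39 [ 568.6 -175.    61.9]
16.3333 [ 327.31101027 -295.15078906  402.16787127]
```

View pics/top5.png

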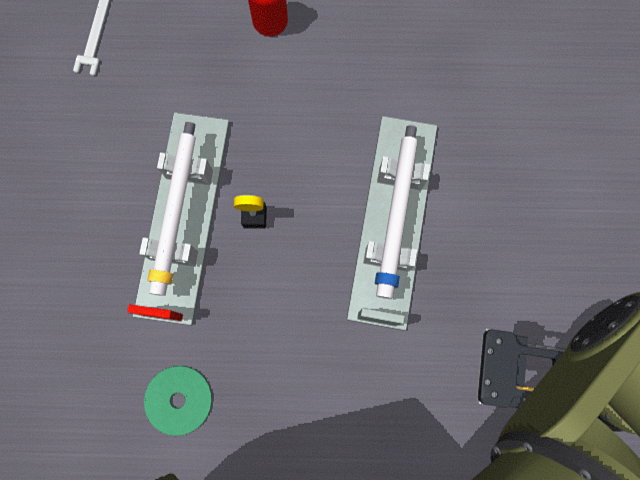

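View pics/scene5.png

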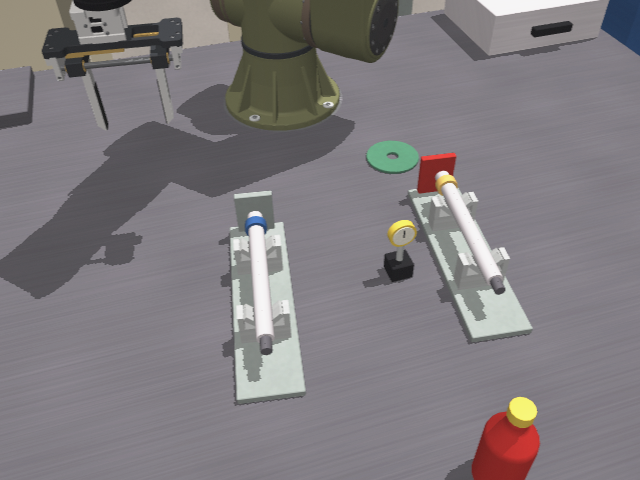

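Both pictures show the brass collar next to the red plate, at top (160,276) and scene (446,184). The shaft is seated level at z = 62, and the gauge and spare shaft are where they were. The shaft's middle is within about 1 mm of midway in both cameras.

```bash
python3 -m pendant '[[0,0,0,0,0,0],[0,0,0,0,0,0],[0,0,0,0,0,0]]'; python3 -c "
from station import hand_in
print(hand_in())"
```

```text
time_s: 16.58
tool_pos: [327.1, -295.5, 402.2]
ee_rot: [[0.992, 0.0, 0.125], [-0.125, -0.0, 0.992], [0.0, -1.0, -0.0]]
contact_force: [-0.2, -0.3, 0.7]
width: 84.7
the job is handed in; nothing more can be done
None
```

I turned the brass-collared shaft end for end and laid it back in the same two V-blocks, with the brass collar now next to the red plate. I gripped it at mid-length, lifted it 120 mm and swung it 180° above the gauge. I then lowered it slowly until it seated (about 5 N), opened the gripper and backed the arm away. The job was handed in at 16.6 s.

- **Placing:** the last pictures show the shaft's middle within about 1 mm of midway between the V-blocks in both cameras. Its axis is level at z ≈ 62 mm and in line with the stand.
- **Gauge and spare shaft:** both look unmoved in the pictures, and the blue-collared shaft's measured direction is unchanged. No force reading I took exceeded about 7 N.
- **Disagreements:** the two cameras differ by about 3 mm in absolute position, so I compared shaft and stand within each camera. In the last check the top-camera network gave a false gauge position, at the red plate. The top picture and the scene camera both put the gauge in its original place. The scene-camera network's estimate of the shaft's middle (551, 148) was also about 6 mm off to the side of the depth measurement, and I relied on the depth measurement.

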